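# Empty the topping shaker into the sample canister

## Robot

A 6-joint arm with a two-finger parallel gripper is mounted at the origin on a cart in front of the work surface, level with it; the furniture and walls round the work are solid. World frame = base frame: x ahead of the robot, y to its left, z up, the work surface at z = 0. Lengths are in mm, angles in rad, forces in N, time in s.
With the tool pointing down it reaches from about 275 to 750 mm from the base axis. Payload 10.2 kg.
Tool frame: the origin (TCP) lies where the fingers leave the gripper's body, on its centre line; the fingertips stand 73 mm ahead of it and the grasp point (between the pads) lies 54 mm ahead of it; z points along the fingers, y is the line along which they close (so a half turn about z gives the same grasp; the last joint's range is limited). The gripper opens to 85 mm and grips with 20 to 120 N. Pads are 22 mm wide; open, the fingers measure 114 mm over their backs; the gripper's body (76 mm by 85 mm) begins 54 mm behind the grasp point. The pads swing forward as they close: fully open they stand 13 mm farther back than shut.
Start: joints at [0.952, 0.313, 1.498, -0, 1.331, -0.223], TCP at [202.425, 484.413, 303.894] pointing down, gripper open.
Joint ranges: [-2.94, 2.94], [-0.97, 2.17], [0.19, 2.56], [-1.23, 4.37], [0.02, 3.11], [-2.88, 2.88]. Speed limits (rad/s): [2.39, 2.39, 3.01, 3.14, 3.14, 3.14].

## Interface

Orientations are given as a unit quaternion [w, x, y, z].
In Python, from rig import ctrl gives the robot as it stands.
- The arm moves only by the shell command python3 -m creep 'ROWS' [OPENING] [FORCE]. ROWS is JSON, a list that holds one entry, the list of rows, each a list of 6 numbers: the shift along the world's x, y, z in units of 25 mm (1.0 is 25 mm), then the turn, a rotation vector about the world's x, y, z in units of 5 degrees (1.0 is 5 degrees). In form: [[[x, y, z, ax, ay, az], ...]]. A call has 1 to 20 rows; each row is the pose to reach, as a shift and turn from the pose commanded when the call began; what a row does not reach only later rows make up. A row lasts 1/12 s, in which the tool goes at most 41.7 mm and 7.16 degrees, less where a joint would pass 70% of its speed; a pose out of reach is approached as far as the arm can. A call with a gripper value outside its range is refused whole. OPENING is the finger opening in mm, from 0 to 85.4, set as the call begins (- or left out, the last holds). The fingers move at their own pace and stop on an object; FORCE is the grip in N (left out, the last holds). Time passes only in rows, so rows that repeat a pose let the fingers close. It gives the time, the measured TCP pose, the force, the opening and the grip force at its end, in the units of the state.
- ctrl.sense(): the state, without advancing time (a new reading comes with each control period).
- ctrl.capture(name): name is "scene" or "top"; returns a dict with "image" (480x640x3 uint8, red, green, blue), "fx", "fy", "cx", "cy" (pixels), "R" (3x3) and "t" (3): a world point X has camera coordinates R X + t. Camera axes: x right, y down, z forward; pixel columns grow to the right and rows downward; lengths in mm; the calibration is good to about 2 mm. A picture is of the moment at which its call begins. There is no depth.
- ctrl.finish_job(): hands the job in; it is judged then, once.
The state is a dict: "time_s": time; "joints": joint angles; "dq": joint speeds; "tau": joint torques, N m; "eef_pos": TCP position; "ee_rot": TCP orientation; "force": force on the tool from outside, world axes, zero at the start; "wrist_torque": the same for the moment, N m; "grip_width": opening from 0.0 (shut) to 1.0 (fully open); "grip_force": force on a finger pad.
Only numpy, scipy, OpenCV 4.12 (cv2) and the standard library are available. Lean on these libraries where they do the work, as an engineer would, in place of code of your own. Each camera call takes 0.05 s, during which the arm holds its last target. There are 200 camera calls.

## Task

Gather all the halva bites in the steel sample cup: twist the perforated cap off the tilting shaker, crank the shaker over so that the bites left in it pour out of its wide mouth into the cup (the ring on the stand's plate shows where the cup catches them), and add any bites lying on the worktop. Stand the filled cup on the wooden canister foot, lower the wooden cover over it and twist it clockwise to lock; turn the shaker upright again and twist its cap back on until it locks. Leave the other goods where they are.

Things in the scene. Friction and masses are not known exactly. Their poses are not given: they have to be found in the camera images.
- stand: Steel stand of the tilting shaker, fixed to the worktop (its place and yaw vary). Foot plate 6 mm thick, x -55..55, y -110..45 mm in its frame; two posts 10 x 34 mm, 166 mm high at x = +-42 mm carry the jar's pivot. Origin: on the worktop under the pivot; x runs along the pivot axis (away from the crank), z up
- pivot (a point): Centre of the jar's pivot, 150 mm above the worktop; axes as the stand's. The jar turns about this point's x axis
- jar (a joint): Tilt of the clear jar about the pivot's x axis: 0 upright (stop), grows as the mouth goes over to the stand's -y side, 2.5 rad is the stop. Stiff: stays where it is left, takes about 4 N at the crank knob. Bites begin to slide out at about 2 rad and are out at the stop, perhaps after rocking a little
- jar_rim (a point): Centre of the jar's mouth, 80 mm from the pivot; turns with the jar, z out of the mouth. Jar: clear, round, 52 mm outside, 46 inside, inner floor 106 mm below the rim. Two outward lugs at its +x and -x reach to 32.5 mm radius, 4 to 10 mm below the rim
- crank_knob (a point): Middle of the crank's black round knob, 14 mm thick, 40 mm long along the pivot axis, 84 mm to the stand's -x of the pivot. The crank is 70 mm long: with the jar upright it points to the stand's +y, 0.32 rad above level, and turns with the jar over the top to the -y side. It can be gripped from above and led along its arc, turning in the fingers
- catch_spot (a point): Middle of a dark ring of 76 mm on the stand's foot plate, at the plate's top (6 mm above the worktop), 72 mm to the stand's -y side of the pivot: a cup standing here catches what pours from the fully tipped jar (set it within 6 mm). The jar swings over the cup freely. Fingers closing along the stand's x keep the gripper clear of the upright jar
- cap: Aluminium perforated cap, 75 mm wide; bar on top 54 long (x), 12 wide (y), from 20 to 39 mm above the origin (centre of its lower edge, 16 mm below the rim when on). x in line with the stand's x, either way round: locked (at the start), at a stop. Goes on or off at 0.75 to 2.2 rad counter-clockwise (from above) of that; then clockwise to lock. May be parked upright anywhere
- foot: Wooden canister foot, fixed (place and yaw vary): disc 106 mm across, 6 thick, with a plateau 76 mm across, top 22 mm above the worktop. Two lugs at its +x and -x reach out to 44 mm radius. Origin: centre on the worktop. On its robot side the wire cutter's bow, 167 mm high, has side arms at y = -0.11 and 0.11 that end at x = 0.64; beyond x = 0.74 a shelf 80 mm high
- cup: Open steel cup, 64 mm across outside, 59 mm inside, 58 mm high, inner floor 3 mm up; the canister's inner shell. Origin: centre of its underside. Can be gripped from above across its whole width. On the foot its origin is 22 mm above the worktop. It starts between the cash box (81 mm high, up to x = 0.625) and the scale (85 mm high, from x = 0.741): close the fingers along y there
- cover: Hollow wooden cover, 98 mm wide, 92 inside, 88 high; bar on top 60 long (x), 14 wide (y), from 88 to 113 mm above the origin (centre of its lower edge). It passes over the foot with its x 0.75 to 2.2 rad counter-clockwise (from above) of the foot's x, rests with its origin 6 mm above the worktop; turned clockwise till the x axes are in line (either way round, stop) it is locked
- bite_1: Halva bite: tan rounded block 15 x 15 x 14 mm, at the start inside the shaker jar. Origin: centre of its underside
- bite_2: Halva bite: tan rounded block 15 x 15 x 14 mm, at the start inside the shaker jar; may be absent. Origin: centre of its underside
- bite_3: Halva bite: tan rounded block 15 x 15 x 14 mm, at the start inside the shaker jar; may be absent. Origin: centre of its underside
- bite_4: Halva bite: tan rounded block 15 x 15 x 14 mm, at the start inside the shaker jar. Origin: centre of its underside
- bite_5: Halva bite: tan rounded block 15 x 15 x 14 mm, at the start inside the shaker jar; may be absent. Origin: centre of its underside
- bite_6: Halva bite: tan rounded block 15 x 15 x 14 mm, at the start inside the shaker jar; may be absent. Origin: centre of its underside
- stray_1: Halva bite: tan rounded block 15 x 15 x 14 mm, at the start lying on the worktop left of the stand, near the nut bin (111 mm high, up to y = 0.336): close along x there; may be absent. Origin: centre of its underside
- stray_2: Halva bite: tan rounded block 15 x 15 x 14 mm, at the start lying on the worktop left of the stand, near the nut bin (111 mm high, up to y = 0.336): close along x there; may be absent. Origin: centre of its underside
- nougat_bar: Bystander: long light nougat bar 48 x 240 x 31 mm lying loose near the worktop's front edge; leave alone. Beyond it, about x = 0.44, y = 0.42, the worktop is free for parking the cap
- tape_1: Bystander: roll of brown tape, 93 mm across, at the left; leave alone
- notebook_1: Bystander: blue notebook 150 x 104 x 14 mm, at the left; leave alone

How it is judged:
By the outcome, as a careful person would: the job done as asked, in the order asked, and still so for the second after the job is handed in, with the robot touching nothing.
Of bite_2, bite_3, bite_5, bite_6 only 1 to 4 are there at a start; the rules pass over those that are not, and their reading is None.
Of stray_1, stray_2 only 1 to 2 are there at a start; the rules pass over those that are not, and their reading is None.
At some moment in a run one of cover may be knocked a few centimetres aside while the robot is not near it.
It also fails if it takes over 210 s, if anything falls off the work surface, if the arm or the gripper's body presses on something with over 40 N, if the wrist force passes 120 N, or if a joint passes its speed limit or range.

## Working session

There is one attempt and no reset: what is moved stays moved. The work goes in short steps, Python scripts to look and compute and a shell command to move; the robot and the scene stay as the last step left them, time stands still between calls to the robot, and variables do not carry over. Pictures are saved under pics/ and viewed, at most 14 in all, crops included, and the job is handed in when it is done.

```bash
ls; mkdir -p pics; cat > h.py <<'E'
import numpy as np, cv2
from rig import ctrl
def cap(name, fn=None):
    c=ctrl.capture(name); im=cv2.cvtColor(c["image"],cv2.COLOR_RGB2BGR)
    if fn: cv2.imwrite("pics/"+fn,im)
    np.savez("/tmp/%s.npz"%name,**c)
    return c
def ray(c,u,v):
    R=np.array(c["R"]);t=np.array(c["t"]); d=R.T@np.array([(u-c["cx"])/c["fx"],(v-c["cy"])/c["fy"],1]); return -R.T@t,d
def onz(c,u,v,z):
    o,d=ray(c,u,v); return o+d*(z-o[2])/d[2]
def proj(c,X):
    p=np.array(c["R"])@np.array(X,float)+np.array(c["t"]); return p[0]/p[2]*c["fx"]+c["cx"],p[1]/p[2]*c["fy"]+c["cy"]
E
python3 - <<'E'
from h import *
for n in("scene","top"):
    c=cap(n,n+"0.png"); print(n,-np.array(c["R"]).T@c["t"],c["fx"],np.array(c["R"]).round(2).tolist())
s=ctrl.sense();print(s["ee_rot"],s["grip_width"],s["force"])
E
```

```text
pics
scene [ -81.92302315 -805.31338669  957.63670316] 480.77704506289183 [[0.84, -0.53, -0.01], [-0.31, -0.47, -0.83], [0.44, 0.7, -0.56]]
top [ 261.43816942  193.31603485 1483.96766741] 506.4439989922276 [[-0.07, -1.0, -0.0], [-0.98, 0.07, -0.21], [0.21, -0.01, -0.98]]
[-2.36379589e-04  1.96628369e-01  9.80477931e-01 -5.04401084e-04] 1.0028766266669376 [-0.99194978  0.05270864 -0.0241755 ]
```

View pics/scene0.png

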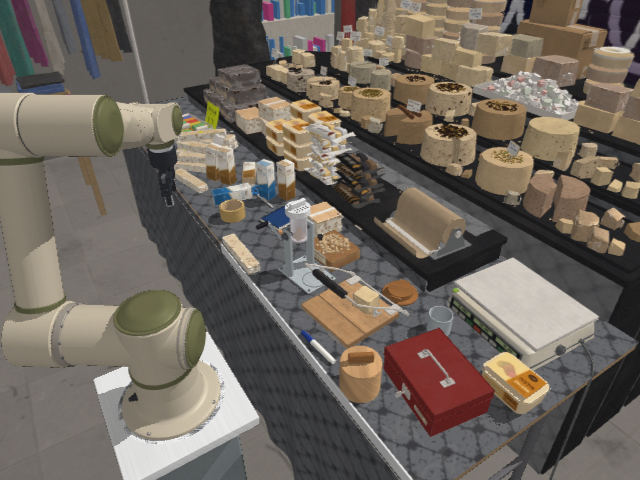

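View pics/top0.png

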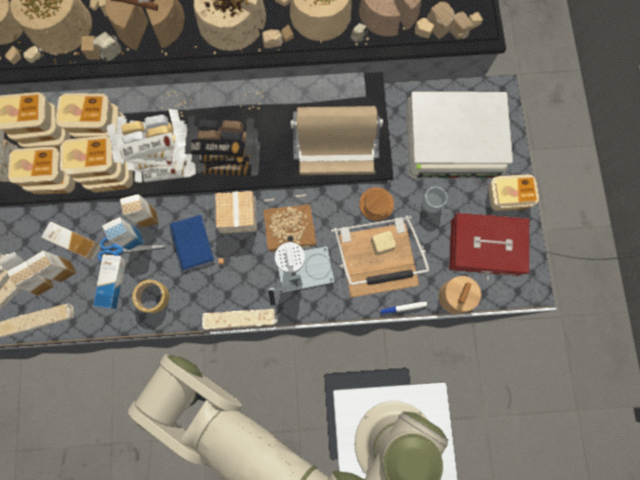

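The scene view shows the shaker (298,225), cup (440,320), foot (400,292) and cover (360,373). In the top view the cap is at (290,257), ring (319,265), knob (272,297), foot (377,204), cup (435,198), cover (461,295) and a possible stray at (221,261).

```bash
python3 - <<'E'
import cv2,numpy as np
t=cv2.imread("pics/top0.png"); s=cv2.imread("pics/scene0.png")
a=cv2.resize(t[180:330,205:345],None,fx=4,fy=4,interpolation=3)
cv2.imwrite("pics/c1.png",a[:600,:560])
b=cv2.resize(t[170:320,340:490],None,fx=4,fy=4,interpolation=3)
cv2.imwrite("pics/c2.png",b)
E
```

```text
(no output)
```

View pics/c1.png

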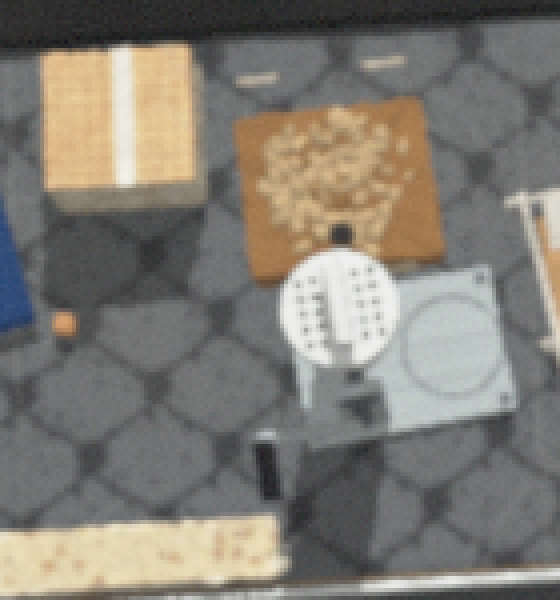

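View pics/c2.png

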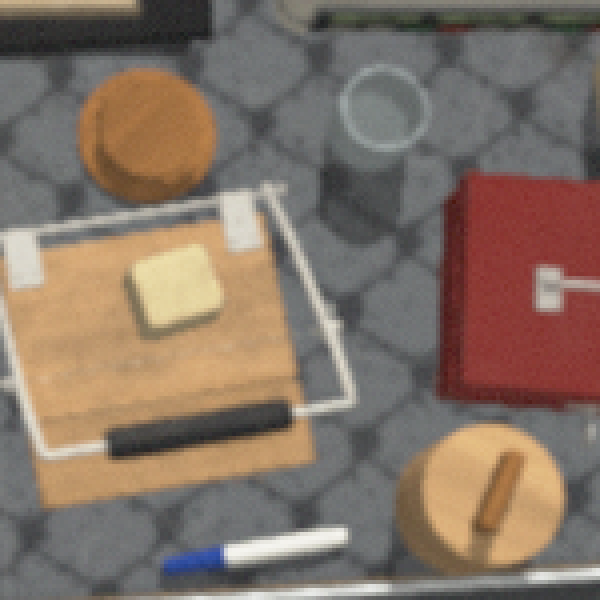

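The crops show cap centre c1 (340,308), ring (453,346), knob (268,470), one stray (64,324); cup rim c2 (385,108), foot (147,135), cover top (495,495) with bar (485,527)-(513,455). I'll turn these into positions and check them against the scene view.

```bash
python3 - <<'E'
from h import *
T=np.load("/tmp/top.npz");S=np.load("/tmp/scene.npz")
P1=lambda a,b:(a/4+205-.375,b/4+180-.375); P2=lambda a,b:(a/4+340-.375,b/4+170-.375)
pts=dict(cap=(P1(340,308),234),ring=(P1(453,346),6),knob=(P1(268,470),172),cr1=(P1(487,267),6),cr2=(P1(515,410),6),
 post1=(P1(342,234),166),post2=(P1(354,376),166),stray=(P1(64,324),14),cup=(P2(385,108),58),foot=(P2(147,135),6),cover=(P2(495,495),88),b1=(P2(485,527),113),b2=(P2(513,455),113))
im=cv2.cvtColor(S["image"],cv2.COLOR_RGB2BGR);
big=cv2.resize(im[180:420,200:500],None,fx=2.5,fy=2.5,interpolation=3)
for k,(p,z) in pts.items():
    X=onz(T,*p,z); u,v=proj(S,X); print(k,X.round(1),(round(u,1),round(v,1)))
    cv2.circle(big,(int((u-200)*2.5+.75),int((v-180)*2.5+.75)),3,(0,0,255),-1)
cv2.imwrite("pics/ov1.png",big)
# orange/tan small blobs in top
for n,c in(("top",T),("scene",S)):
    hsv=cv2.cvtColor(c["image"],cv2.COLOR_RGB2HSV); m=cv2.inRange(hsv,(5,80,90),(22,255,255))
    k,l,st,ce=cv2.connectedComponentsWithStats(m)
    for i in range(1,k):
        if 4<st[i,4]<90:
            X=onz(c,*ce[i],8)
            if 200<X[0]<720 and -400<X[1]<700: print(n,ce[i].round(1),st[i,4],X.round(0), hsv[l==i].mean(0).round())
E
```

```text
cap [498.3 251.1 234. ] (np.float64(297.1), np.float64(206.2))
ring [507.2 180.    6. ] (np.float64(314.1), np.float64(278.7))
knob [406.9 306.6 172. ] (np.float64(262.1), np.float64(224.8))
cr1 [564.9 150.7   6. ] (np.float64(334.9), np.float64(277.2))
cr2 [456.6 137.9   6. ] (np.float64(307.1), np.float64(292.2))
post1 [561.2 250.1 166. ] (np.float64(316.0), np.float64(219.6))
post2 [465.2 247.7 166. ] (np.float64(288.9), np.float64(229.6))
stray [542.2 464.8  14. ] (np.float64(279.9), np.float64(230.1))
cup [ 680.8 -179.5   58. ] (np.float64(440.3), np.float64(313.2))
foot [687.4 -10.4   6. ] (np.float64(399.3), np.float64(291.8))
cover [ 389.8 -214.5   88. ] (np.float64(360.1), np.float64(360.8))
b1 [ 366.5 -197.6  113. ] (np.float64(347.9), np.float64(352.9))
b2 [ 413.7 -222.9  113. ] (np.float64(371.1), np.float64(351.4))
top [220.7 260.6] 32 [543. 466.   8.] [ 14. 109. 176.]
scene [280.3 231.6] 19 [543. 464.   8.] [ 14. 112. 157.]
scene [331.3 269.7] 10 [575. 186.   8.] [ 14. 111. 107.]
```

View pics/ov1.png

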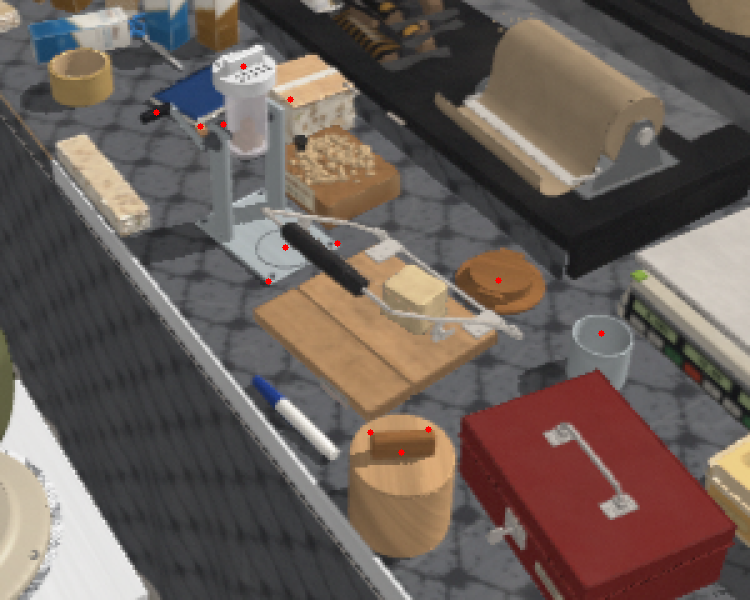

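All points project onto the right objects in the scene view: cap dot (243,66), ring (285,247), foot (498,280), cup (601,333), cover bar (370..428,432). So the pivot is about (498,252) with stand yaw about 0.12, and there is one stray at (542,465). Going for the cap.

```bash
python3 -m creep '[[[0,0,2.6,0,0,0],[0,0,2.6,0,0,3],[11.84,-9.32,2.6,0,0,5.9],[11.84,-9.32,2.6,0,0,5.9],[11.84,-9.32,2.6,0,0,5.9],[11.84,-9.32,2.6,0,0,5.9],[11.84,-9.32,2.6,0,0,5.9],[11.84,-9.32,2.6,0,0,5.9],[11.84,-9.32,2.6,0,0,5.9],[11.84,-9.32,2.6,0,0,5.9],[11.84,-9.32,2.6,0,0,5.9],[11.84,-9.32,2.6,0,0,5.9],[11.84,-9.32,2.6,0,0,5.9],[11.84,-9.32,2.6,0,0,5.9]]]' 50 40
python3 - <<'E'
from h import *
c=cap("top","t1.png"); s=cap("scene","s1.png")
import rig
a=cv2.imread("pics/s1.png")[150:280,240:400]; a=cv2.resize(a,None,fx=4,fy=4,interpolation=3)
cv2.imwrite("pics/s1c.png",a)
st=ctrl.sense();print(st["joints"],st["eef_pos"],st["ee_rot"],st["force"])
E
```

```text
time_s: 1.27
eef_pos: [498.4, 251.3, 368.4]
ee_rot: [-0.001, -0.059, 0.998, 0.0]
force: [-0.0, 0.2, -0.2]
grip_width: 0.588
grip_force: 0.0
[ 2.59372081e-01  3.51264432e-01  1.27699157e+00  3.30835588e-04
  1.51365477e+00 -1.43183994e+00] [497.47335127 252.39135411 368.93678916] [-1.88586501e-04 -6.01620203e-02  9.98188599e-01  1.30412392e-04] [-0.98836966 -0.72804318  0.62739902]
```

View pics/s1c.png

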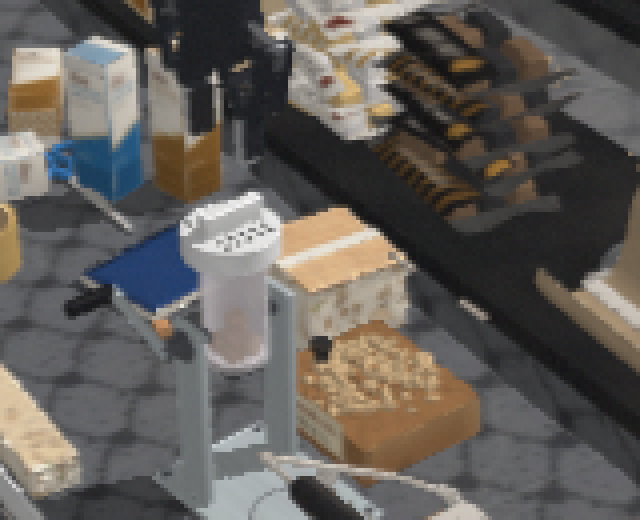

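Gripper hangs over the cap (fingers 200-250,130; cap bar 225,210), jar upright. Descend, grip and twist CCW.

```bash
python3 -m creep '[[[0,0,-1.2,0,0,0],[0,0,-2,0,0,0],[0,0,-2.36,0,0,0],[0,0,-2.36,0,0,0],[0,0,-2.36,0,0,0]]]'
python3 -m creep '[[[0,0,0,0,0,0],[0,0,0,0,0,0],[0,0,0,0,0,0],[0,0,0,0,0,0],[0,0,0,0,0,0],[0,0,0,0,0,0]]]' 5 60
```

```text
time_s: 1.78
eef_pos: [498.1, 252.1, 310.8]
ee_rot: [0.0, -0.06, 0.998, 0.0]
force: [-0.7, -0.2, 0.2]
grip_width: 0.583
grip_force: 0.0
time_s: 2.28
eef_pos: [498.8, 251.0, 311.1]
ee_rot: [0.001, -0.059, 0.998, -0.0]
force: [-1.0, -4.6, 6.0]
grip_width: 0.119
grip_force: 62.1
```

```bash
python3 -m creep '[[[0,0,0,0,0,1],[0,0,0,0,0,2],[0,0,0,0,0,3],[0,0,0,0,0,4],[0,0,0,0,0,5],[0,0,0,0,0,6],[0,0,0,0,0,7],[0,0,0,0,0,8],[0,0,0,0,0,9],[0,0,0,0,0,10],[0,0,0,0,0,11],[0,0,0,0,0,12],[0,0,0,0,0,13],[0,0,0,0,0,13.5],[0,0,0,0,0,13.5]]]'
python3 -m creep '[[[0,0,0.2,0,0,0],[0,0,0.4,0,0,0],[0,0,0.7,0,0,0],[0,0,1,0,0,0],[0,0,1,0,0,0]]]'
python3 -c "
from rig import ctrl;s=ctrl.sense();print(s['joints'],s['wrist_torque'])"
```

```text
time_s: 3.53
eef_pos: [498.5, 251.7, 311.1]
ee_rot: [0.001, -0.605, 0.796, 0.0]
force: [-0.7, 0.5, 5.8]
grip_width: 0.122
grip_force: 62.1
time_s: 3.95
eef_pos: [498.7, 251.5, 337.0]
ee_rot: [0.002, -0.604, 0.797, -0.001]
force: [0.2, 0.4, -0.1]
grip_width: 0.119
grip_force: 61.2
[ 2.57355687e-01  3.65692473e-01  1.33829552e+00  4.04149026e-05
  1.43437236e+00 -2.61057734e+00] [-0.04819973  0.00029652  0.00236831]
```

```bash
python3 -m creep '[[[0,0,1.5,0,0,0],[-0.5,2,1.5,0,0,0],[-1,3.5,1.2,0,0,0],[-2,5,0,0,0,0],[-2.34,6.5,-1.5,0,0,0],[-2.34,6.94,-3,0,0,0],[-2.34,6.94,-4.5,0,0,0],[-2.34,6.94,-6,0,0,0],[-2.34,6.94,-7.5,0,0,0],[-2.34,6.94,-8.8,0,0,0],[-2.34,6.94,-9.3,0,0,0],[-2.34,6.94,-9.4,0,0,0],[-2.34,6.94,-9.5,0,0,0],[-2.34,6.94,-9.5,0,0,0]]]'
```

```text
time_s: 5.12
eef_pos: [440.0, 424.9, 97.2]
ee_rot: [-0.0, -0.604, 0.797, 0.0]
force: [1.4, -0.2, -0.4]
grip_width: 0.12
grip_force: 63.1
```

```bash
python3 -m creep '[[[0,0,-0.05,0,0,0],[0,0,-0.05,0,0,0],[0,0,-0.05,0,0,0],[0,0,-0.05,0,0,0]]]' 45
python3 -m creep '[[[0,0,1.5,0,0,0],[0,0,3,0,0,-1],[0,0,4.6,0,0,-2],[0,0,6.2,0,0,-3],[0,0,7.8,0,0,-4],[0.5,-1,9,0,0,-5],[1,-2.5,9.95,0,0,-6],[1.5,-4,9.95,0,0,-7],[2,-5.5,9.95,0,0,-8],[2.6,-7,9.95,0,0,-9],[3.2,-8.5,9.95,0,0,-10],[3.8,-10,9.95,0,0,-11],[4.4,-11.5,9.95,0,0,-12],[5,-13,9.95,0,0,-13],[5.6,-14.5,9.95,0,0,-14],[6.2,-16,9.95,0,0,-14.86],[6.8,-17.5,9.95,0,0,-14.86],[7.4,-19,9.95,0,0,-14.86],[8,-20.5,9.95,0,0,-14.86],[8.6,-22,9.95,0,0,-14.86]]]' 85
python3 - <<'E'
from h import *
c=cap("top","t2.png"); s=cap("scene","s2.png")
st=ctrl.sense();print(st["joints"],st["eef_pos"],st["ee_rot"],st["force"])
a=cv2.resize(c["image"][170:320,205:345,::-1],None,fx=2.8,fy=2.8,interpolation=3)
b=cv2.resize(s["image"][180:330,240:360,::-1],None,fx=2.8,fy=2.8,interpolation=3)
cv2.imwrite("pics/s2c.png",np.hstack([a,b]))
E
```

```text
time_s: 5.45
eef_pos: [440.1, 425.0, 96.5]
ee_rot: [0.0, -0.604, 0.797, -0.0]
force: [0.3, 0.1, 0.1]
grip_width: 0.526
grip_force: 0.0
time_s: 7.12
eef_pos: [655.2, -127.0, 345.2]
ee_rot: [0.0, -0.0, 1.0, -0.0]
force: [0.7, -0.1, 0.4]
grip_width: 0.996
grip_force: 0.0
[-3.71341121e-01  6.34376275e-01  9.11094682e-01 -1.07621734e-03
  1.59718342e+00 -1.93672417e+00] [ 655.55311496 -130.68117359  343.18675589] [-6.89036485e-04  2.72054631e-03  9.99996014e-01 -3.10499263e-04] [ 0.13593874  0.16342984 -0.60945421]
```

View pics/s2c.png

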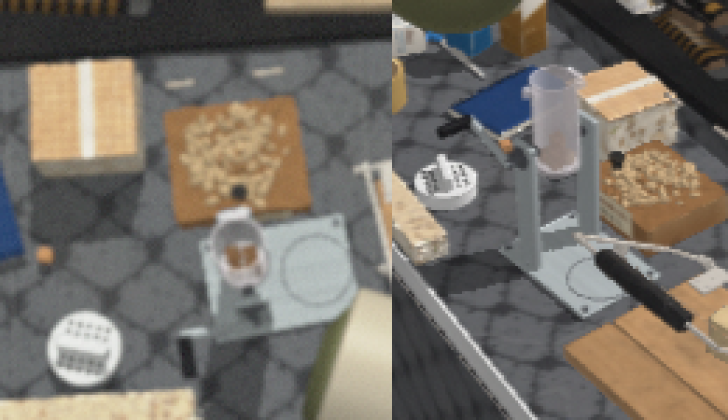

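Cap is parked (85,348 left half), jar is open with bites (240,262). Now the cup.

```bash
python3 -m creep '[[[1.04,-1.5,0,0,0,0],[1.04,-2.18,-1,0,0,0],[1.04,-2.18,-2.5,0,0,0],[1.04,-2.18,-4,0,0,0],[1.04,-2.18,-5.5,0,0,0],[1.04,-2.18,-7,0,0,0],[1.04,-2.18,-8,0,0,0],[1.04,-2.18,-9,0,0,0],[1.04,-2.18,-9.7,0,0,0],[1.04,-2.18,-10.2,0,0,0],[1.04,-2.18,-10.2,0,0,0]]]'
python3 -m creep '[[[0,0,0,0,0,0],[0,0,0,0,0,0],[0,0,0,0,0,0],[0,0,0,0,0,0],[0,0,0,0,0,0]]]' 40 40
```

```text
time_s: 8.13
eef_pos: [680.0, -178.9, 87.3]
ee_rot: [-0.002, -0.0, 1.0, 0.001]
force: [0.4, 0.3, -0.3]
grip_width: 0.995
grip_force: 0.0
time_s: 8.55
eef_pos: [681.7, -179.8, 92.0]
ee_rot: [0.002, -0.0, 1.0, -0.001]
force: [0.2, 0.4, 6.3]
grip_width: 0.75
grip_force: 44.6
```

```bash
python3 -m creep '[[[0,0,1,0,0,0],[0,0,2.5,0,0,0],[0,0,4,0,0,-0.5],[0,0,5.5,0,0,-1],[-0.3,0.5,7,0,0,-2],[-0.8,1.5,8.5,0,0,-3],[-1.4,3,9,0,0,-4],[-2,4.4,9,0,0,-5],[-2.6,5.8,9,0,0,-6],[-3.2,7.2,9,0,0,-7.2],[-3.8,8.6,9,0,0,-8.4],[-4.4,10,9,0,0,-9.6],[-5,11.4,9,0,0,-10.8],[-5.8,12.6,9,0,0,-12],[-6.4,13.6,9,0,0,-13.2],[-6.96,14.4,9,0,0,-14.4],[-6.96,14.4,9,0,0,-15.6],[-6.96,14.4,9,0,0,-16.6],[-6.96,14.4,9,0,0,-16.6],[-6.96,14.4,9,0,0,-16.6]]]'
python3 -m creep '[[[0,0,-1,0,0,0],[0,0,-2.2,0,0,0],[0,0,-3.4,0,0,0],[0,0,-4.6,0,0,0],[0,0,-5.8,0,0,0],[0,0,-7,0,0,0],[0,0,-7.7,0,0,0],[0,0,-8.2,0,0,0],[0,0,-8.5,0,0,0],[0,0,-8.6,0,0,0],[0,0,-8.68,0,0,0],[0,0,-8.72,0,0,0],[0,0,-8.72,0,0,0]]]'
python3 -c "
from h import *
cap('top','t3.png');cap('scene','s3.png');print(ctrl.sense()['force'])
a=cv2.imread('pics/s3.png')[170:320,230:390];cv2.imwrite('pics/s3c.png',cv2.resize(a,None,fx=4,fy=4,interpolation=3))"
```

```text
time_s: 10.22
eef_pos: [506.8, 180.4, 315.2]
ee_rot: [0.0, 0.661, 0.75, 0.0]
force: [0.3, 0.8, -1.6]
grip_width: 0.751
grip_force: 44.6
time_s: 11.3
eef_pos: [507.2, 180.1, 103.5]
ee_rot: [0.002, 0.661, 0.75, 0.001]
force: [-43.2, -12.5, 68.0]
grip_width: 0.753
grip_force: 89.7
[-43.82288045 -12.89677085  68.80229046]
```

View pics/s3c.png

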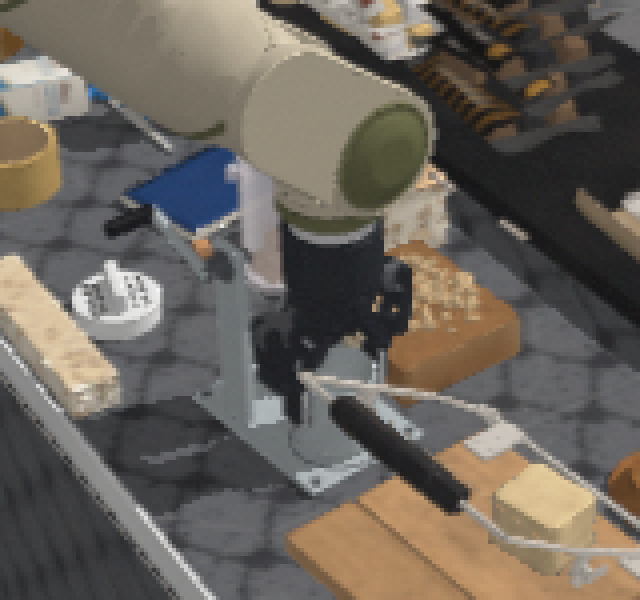

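Force 68 N: the +x finger/knuckle (c 395,300) seems to be against the nut bin (c 430,260). Back off at once and measure.

```bash
python3 -m creep '[[[0,0,0.5,0,0,0],[0,0,1,0,0,0],[0,0,2,0,0,0],[0,0,3,0,0,0],[0,0,3,0,0,0]]]'
python3 - <<'E'
from h import *
T=np.load("/tmp/top.npz");S=np.load("/tmp/scene.npz")
t0=cv2.imread("pics/top0.png")
def tri(p,q):
    o1,d1=ray(T,*p);o2,d2=ray(S,*q)
    A=np.stack([d1,-d2],1);k,*_=np.linalg.lstsq(A,o2-o1,rcond=None);a=o1+d1*k[0];b=o2+d2*k[1];return ((a+b)/2).round(1),np.linalg.norm(a-b).round(1)
P1=lambda a,b:(a/4+205-.375,b/4+180-.375);P2=lambda a,b:(a/4+340-.375,b/4+170-.375)
O=lambda a,b:(a/2.5+200-.3,b/2.5+180-.3)
print("bow corner",tri(P2(44,455),O(265,212)))
print("bow end",tri(P2(275,188),O(515,330)))
print("bin corner top R",tri(P1(443,250),O(398,176)), onz(T,*P1(443,250),111))
print("bin front-right at z111 / z0",onz(T,*P1(443,250),111),onz(T,*P1(443,262),0),onz(T,*P1(443,262),40))
for z in (0,40,111): print(z,[onz(T,*P1(*p),z).round(0)[:2].tolist() for p in((235,118),(425,98),(443,258),(256,280))])
s=cap("scene","s4.png");cap("top","t4.png")
a=s["image"][170:320,230:390,::-1];cv2.imwrite('pics/s4c.png',cv2.resize(a,None,fx=4,fy=4,interpolation=3))
print(ctrl.sense()["force"])
E
```

```text
time_s: 11.82
eef_pos: [508.8, 180.4, 176.8]
ee_rot: [0.003, 0.662, 0.75, 0.003]
force: [0.0, 1.2, -0.2]
grip_width: 0.753
grip_force: 47.2
bow corner (array([431.9,  97.6, 147.4]), np.float64(1.0))
bow end (array([634.3, -99.1,  23.7]), np.float64(0.8))
bin corner top R (array([605.8, 160.8,  76.8]), np.float64(91.4)) [557.50458081 183.2477887  111.        ]
bin front-right at z111 / z0 [557.50458081 183.2477887  111.        ] [572.27422546 183.0566188    0.        ] [563.89571256 183.33315895  40.        ]
0 [[695.0, 333.0], [701.0, 188.0], [575.0, 183.0], [568.0, 323.0]]
40 [[683.0, 329.0], [689.0, 188.0], [567.0, 183.0], [560.0, 320.0]]
111 [[662.0, 323.0], [668.0, 188.0], [552.0, 184.0], [545.0, 314.0]]
[-0.04083776  0.06813131 -1.07165685]
```

View pics/s4c.png

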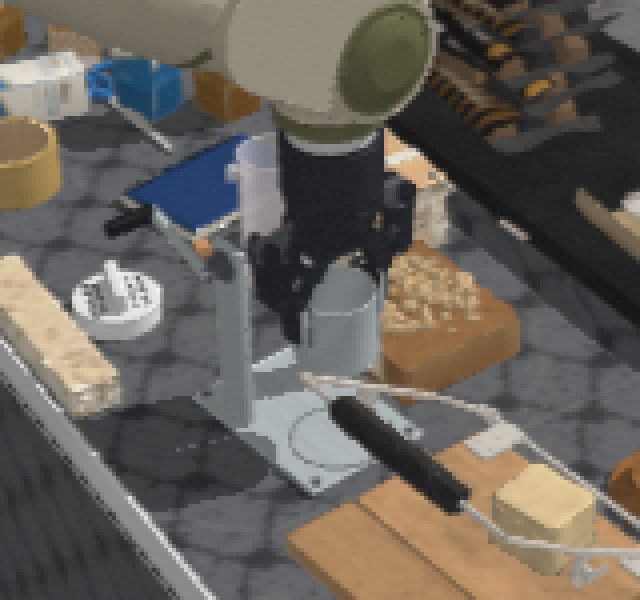

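The cup hung clear at (345,320) above the ring (340,438); the finger knuckle met the 111 mm nut bin. I'll stop 10 mm above the plate, let the cup slide down between loosened pads, and regrip higher from then on.

```bash
python3 -m creep '[[[0,0,-1,0,0,0],[0,0,-2,0,0,0],[0,0,-2.4,0,0,0],[0,0,-2.55,0,0,0],[0,0,-2.55,0,0,0]]]'
python3 -m creep '[[[0,0,0,0,0,0],[0,0,0,0,0,0],[0,0,0,0,0,0]]]' 67 20
python3 -c "
from h import *
s=cap('scene','s5.png');
a=s['image'][170:320,230:390,::-1];cv2.imwrite('pics/s5c.png',cv2.resize(a,None,fx=4,fy=4,interpolation=3))
for z in(6,64): print([((u-230)*4,(v-170)*4) for u,v in [proj(s,(507,180.5,z))]])"
```

```text
time_s: 12.33
eef_pos: [506.7, 180.3, 107.3]
ee_rot: [-0.001, 0.662, 0.749, -0.001]
force: [-1.3, 1.0, -0.9]
grip_width: 0.746
grip_force: 47.2
time_s: 12.58
eef_pos: [507.4, 180.5, 109.2]
ee_rot: [0.001, 0.662, 0.749, 0.001]
force: [-0.6, 0.4, -0.4]
grip_width: 0.787
grip_force: 0.0
[(np.float64(335.62255175296104), np.float64(434.5127187825508))]
[(np.float64(334.14855130770206), np.float64(375.12693987143143))]
```

View pics/s5c.png

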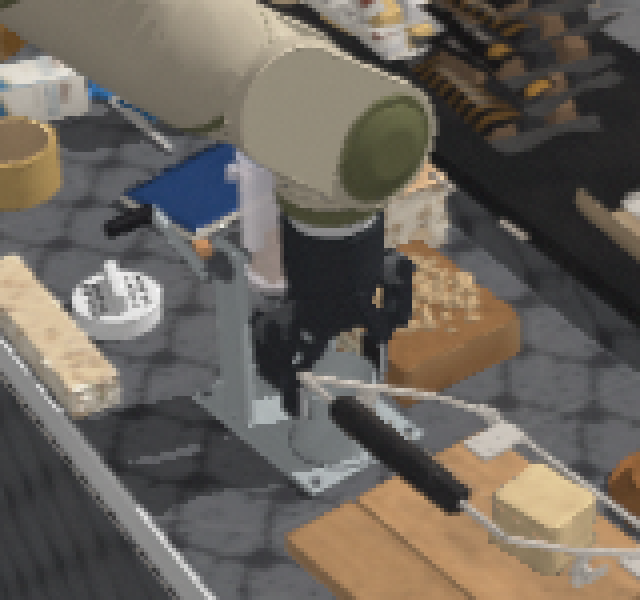

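Cup bottom sits at about (335,460), matching the ring prediction (336,434 centre), with no contact force. Back out upward and go to the crank knob.

```bash
python3 -m creep '[[[0,0,0.3,0,0,0],[0,0,1,0,0,0],[0,0,2.2,0,0,0],[0,0,3.6,0,0,0],[0,0,5,0,0,0],[0,0,6.5,0,0,1],[0,0,8,0,0,2],[-0.3,0.3,8.4,0,0,3],[-1,1,8.4,0,0,4.2],[-1.8,2,8.4,0,0,5.4],[-2.6,3,8.4,0,0,6.6],[-3.4,4.2,8.4,0,0,7.8],[-4.08,5.07,8.4,0,0,9],[-4.08,5.07,8.4,0,0,10.2],[-4.08,5.07,8.4,0,0,11.4],[-4.08,5.07,8.4,0,0,12.6],[-4.08,5.07,8,0,0,13.8],[-4.08,5.07,7.6,0,0,15],[-4.08,5.07,7.2,0,0,16.4],[-4.08,5.07,7,0,0,17.8]]]' 72
python3 -m creep '[[[0,0,0,0,0,0.2],[0,0,-0.8,0,0,0.2],[0,0,-1.6,0,0,0.2],[0,0,-2.2,0,0,0.2],[0,0,-2.2,0,0,0.2],[0,0,-2.2,0,0,0.2]]]' 50
python3 -c "
from h import *
c=cap('top','t6.png');s=cap('scene','s6.png');g=ctrl.sense();print(g['joints'],g['eef_pos'])
from h import *
h=cv2.cvtColor(c['image'],cv2.COLOR_RGB2HSV)
e=cv2.Canny(cv2.cvtColor(c['image'],cv2.COLOR_RGB2GRAY)[245:290,300:345],60,120)
print(proj(c,(507,180.5,64)),proj(c,(507,180.5,6)))
a=cv2.resize(c['image'][240:330,250:350,::-1],None,fx=4,fy=4,interpolation=3);b=cv2.resize(s['image'][190:300,240:340,::-1],None,fx=4,fy=4,interpolation=3)
cv2.imwrite('pics/s6c.png',np.hstack([a,b[:360]]))"
```

```text
time_s: 14.3
eef_pos: [404.5, 307.0, 282.9]
ee_rot: [-0.0, -0.056, 0.998, -0.0]
force: [0.2, 0.9, -0.6]
grip_width: 0.843
grip_force: 0.0
time_s: 14.8
eef_pos: [405.0, 307.2, 228.9]
ee_rot: [0.0, -0.06, 0.998, 0.0]
force: [0.1, 0.8, -0.2]
grip_width: 0.584
grip_force: 0.0
[ 4.18142588e-01  3.48561971e-01  1.65293339e+00 -3.79335668e-05
  1.13771712e+00 -1.27416007e+00] [405.363417   307.3794621  229.71023146]
(np.float64(317.66418475234167), np.float64(262.86718090284865)) (np.float64(317.72078531672344), np.float64(266.2186630102565))
```

View pics/s6c.png

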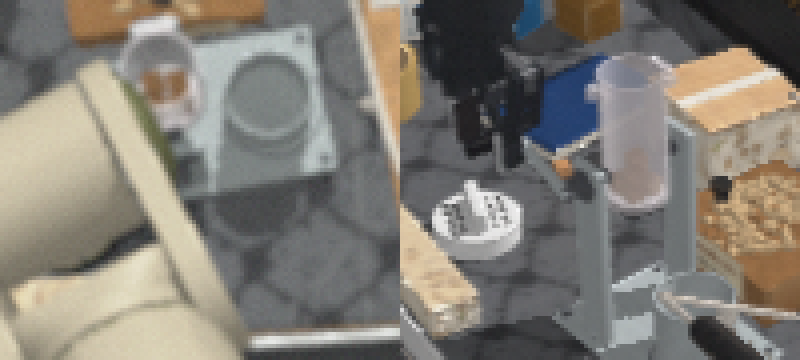

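Knob between the fingers (scene half 490,120), and the cup stands on the ring (268,92), about 3 mm toward the jar at most, which is fine. Compute the arc rows.

```bash
python3 -m creep '[[[0,0,0,0,0,0],[0,0,0,0,0,0],[0,0,0,0,0,0],[0,0,0,0,0,0],[0,0,0,0,0,0]]]' 5 40
python3 - <<'E'
import numpy as np
for th in [.15,.3,.45,.6,.75,.9,1.05,1.2,1.35,1.5,1.65,1.8,1.9,2,2.1,2.2,2.3,2.4,2.5,2.52]:
    p=.32+th; d=70*(np.cos(p)-np.cos(.32)); z=70*(np.sin(p)-np.sin(.32)); print("[%.2f,%.2f,%.2f,0,0,0]"%(-.1197*d/25,.9928*d/25,z/25),end=",")
E
```

```text
time_s: 15.32
eef_pos: [405.4, 305.7, 228.9]
ee_rot: [0.0, -0.061, 0.998, -0.002]
force: [-1.1, -12.4, 5.9]
grip_width: 0.146
grip_force: 39.0
[0.02,-0.16,0.39,0,0,0],[0.05,-0.38,0.75,0,0,0],[0.08,-0.64,1.07,0,0,0],[0.12,-0.95,1.35,0,0,0],[0.16,-1.30,1.58,0,0,0],[0.20,-1.68,1.75,0,0,0],[0.25,-2.08,1.86,0,0,0],[0.30,-2.50,1.92,0,0,0],[0.35,-2.91,1.91,0,0,0],[0.40,-3.32,1.83,0,0,0],[0.45,-3.72,1.70,0,0,0],[0.49,-4.09,1.51,0,0,0],[0.52,-4.32,1.35,0,0,0],[0.55,-4.53,1.17,0,0,0],[0.57,-4.73,0.97,0,0,0],[0.59,-4.90,0.75,0,0,0],[0.61,-5.05,0.51,0,0,0],[0.62,-5.18,0.27,0,0,0],[0.64,-5.28,0.00,0,0,0],[0.64,-5.29,-0.05,0,0,0],
```

```bash
python3 -m creep '[[[0,-0.06,0,0,0,0],[0.02,-0.22,0.39,0,0,0],[0.05,-0.44,0.75,0,0,0],[0.08,-0.7,1.07,0,0,0],[0.12,-1.01,1.35,0,0,0],[0.16,-1.36,1.58,0,0,0],[0.2,-1.74,1.75,0,0,0],[0.25,-2.14,1.86,0,0,0],[0.3,-2.56,1.92,0,0,0],[0.35,-2.97,1.91,0,0,0],[0.4,-3.38,1.83,0,0,0],[0.45,-3.78,1.7,0,0,0],[0.49,-4.15,1.51,0,0,0],[0.52,-4.38,1.35,0,0,0],[0.55,-4.59,1.17,0,0,0],[0.57,-4.77,0.97,0,0,0]]]'
```

```text
time_s: 16.65
eef_pos: [420.0, 188.4, 253.8]
ee_rot: [0.002, -0.061, 0.998, 0.001]
force: [3.1, 6.6, 3.1]
grip_width: 0.146
grip_force: 43.8
```

```bash
python3 -m creep '[[[0.02,-0.18,-0.22,0,0,0],[0.04,-0.34,-0.46,0,0,0],[0.05,-0.47,-0.7,0,0,0],[0.07,-0.57,-0.97,0,0,0],[0.07,-0.58,-1.02,0,0,0],[0.07,-0.58,-1.02,0,0,0],[0.07,-0.58,-1.02,0,0,0],[0.07,-0.58,-1.02,0,0,0],[0.05,-0.47,-0.7,0,0,0],[0.04,-0.34,-0.46,0,0,0],[0.05,-0.47,-0.7,0,0,0],[0.07,-0.57,-0.97,0,0,0],[0.07,-0.58,-1.02,0,0,0],[0.05,-0.47,-0.7,0,0,0],[0.04,-0.34,-0.46,0,0,0],[0.05,-0.47,-0.7,0,0,0],[0.07,-0.57,-0.97,0,0,0],[0.07,-0.58,-1.02,0,0,0],[0.07,-0.58,-1.02,0,0,0],[0.07,-0.58,-1.02,0,0,0]]]'
python3 -c "
from h import *
c=cap('top','t7.png');s=cap('scene','s7.png');print(ctrl.sense()['force'])
h=cv2.cvtColor(s['image'],cv2.COLOR_RGB2HSV);m=cv2.inRange(h,(5,60,70),(22,255,255))
k,l,st,ce=cv2.connectedComponentsWithStats(m)
for i in range(1,k):
    x,y=ce[i]
    if st[i,4]>5 and 270<x<345 and 190<y<300: print('scene',ce[i].round(1),st[i])
b=cv2.resize(s['image'][190:300,250:350,::-1],None,fx=4,fy=4,interpolation=3);a=cv2.resize(c['image'][230:330,250:350,::-1],None,fx=4,fy=4,interpolation=3)
cv2.imwrite('pics/s7c.png',np.hstack([a,b[:400]]))"
```

```text
time_s: 18.32
eef_pos: [421.8, 173.7, 227.6]
ee_rot: [0.002, -0.061, 0.998, 0.001]
force: [4.5, 3.1, 1.9]
grip_width: 0.143
grip_force: 45.3
[4.30677276 3.5790064  1.52553194]
scene [316.2 207.8] [302 201  29  14 206]
scene [325.9 216.2] [311 209  31  17 228]
scene [336.2 249. ] [ 314  227   46   41 1157]
scene [330.9 269.9] [328 269   7   3  14]
```

View pics/s7c.png

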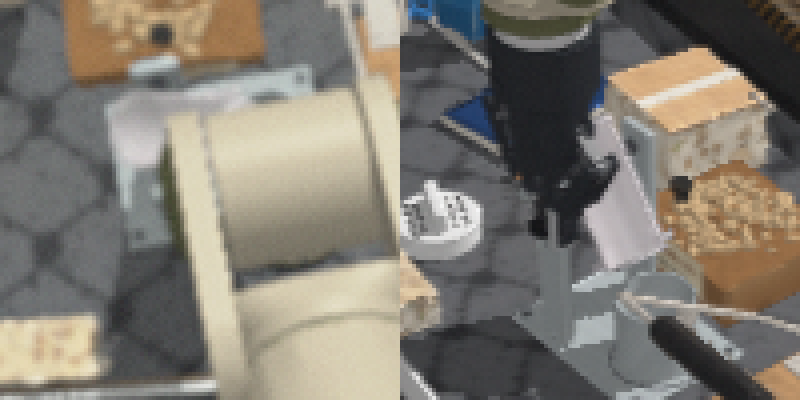

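Jar fully tipped over the cup with nothing tan left in it (scene half 625,200). Crank it back upright and release.

```bash
python3 -m creep '[[[-0.02,0.11,0.32,0,0,0],[-0.05,0.39,0.8,0,0,0],[-0.08,0.66,1.12,0,0,0],[-0.12,0.97,1.4,0,0,0],[-0.15,1.2,1.56,0,0,0],[-0.19,1.57,1.75,0,0,0],[-0.24,1.97,1.88,0,0,0],[-0.29,2.38,1.96,0,0,0],[-0.34,2.79,1.97,0,0,0],[-0.39,3.21,1.91,0,0,0],[-0.44,3.61,1.8,0,0,0],[-0.48,3.99,1.63,0,0,0],[-0.52,4.34,1.4,0,0,0],[-0.56,4.65,1.12,0,0,0],[-0.59,4.91,0.8,0,0,0],[-0.62,5.13,0.44,0,0,0],[-0.64,5.29,0.05,0,0,0],[-0.64,5.3,0,0,0,0],[-0.64,5.3,-0.05,0,0,0],[-0.64,5.3,-0.05,0,0,0]]]'
python3 -m creep '[[[0,0,0,0,0,0],[0,0,0,0,0,0],[0,0,0,0,0,0],[0,0,1,0,0,0],[0,0,2.5,0,0,0],[0,0,4,0,0,0],[0,0,4,0,0,0]]]' 50
```

```text
time_s: 20.08
eef_pos: [405.4, 305.4, 227.3]
ee_rot: [0.001, -0.061, 0.998, -0.0]
force: [-1.5, -5.9, 14.0]
grip_width: 0.144
grip_force: 45.7
time_s: 20.67
eef_pos: [406.1, 306.5, 332.3]
ee_rot: [0.005, -0.061, 0.998, 0.002]
force: [0.4, 0.3, 0.3]
grip_width: 0.589
grip_force: 0.0
```

```bash
python3 -m creep '[[[0.5,0.7,0,0,0,-1.4],[1.2,1.6,0,0,0,-2.8],[2,2.6,0,0,0,-4.2],[2.8,3.6,0,0,0,-5.6],[3.6,4.6,0,0,0,-7],[4.4,5.6,0,0,0,-8.4],[5.2,6.1,0,0,0,-9.8],[5.52,6.34,-1,0,0,-11.2],[5.52,6.34,-2,0,0,-12.6],[5.52,6.34,-3,0,0,-14],[5.52,6.34,-4,0,0,-15.4],[5.52,6.34,-5,0,0,-16.8],[5.52,6.34,-6,0,0,-18.2],[5.52,6.34,-7,0,0,-19.4],[5.52,6.34,-7.8,0,0,-19.4],[5.52,6.34,-7.8,0,0,-19.4],[5.52,6.34,-7.8,0,0,-19.4]]]'
python3 - <<'E'
from h import *
c=cap('top','t8.png');s=cap('scene','s8.png');print(np.mean([ctrl.sense()['eef_pos'] for _ in range(3)],0))
# cup contents & stray
for n,q in(('top',c),('scene',s)):
    h=cv2.cvtColor(q['image'],cv2.COLOR_RGB2HSV);m=cv2.inRange(h,(5,80,90),(22,255,255))
    k,l,st,ce=cv2.connectedComponentsWithStats(m)
    for i in range(1,k):
        X=onz(q,*ce[i],10)
        if st[i,4]>2 and 400<X[0]<560 and 100<X[1]<600: print(n,ce[i].round(1),st[i,4],X.round(0))
E
```

```text
time_s: 22.08
eef_pos: [542.7, 464.3, 129.8]
ee_rot: [-0.0, 0.707, 0.707, -0.001]
force: [-0.3, 0.0, 1.2]
grip_width: 0.586
grip_force: 0.0
[543.43181349 464.73717852 132.35545469]
top [318.1 264.6] 111 [511. 179.  10.]
scene [280.3 231.4] 18 [542. 462.  10.]
```

```bash
python3 -m creep '[[[0,-0.02,-1,0,0,0],[0,-0.02,-1.8,0,0,0],[0,-0.02,-2.13,0,0,0],[0,-0.02,-2.13,0,0,0],[0,-0.02,-2.13,0,0,0]]]' 45
python3 -m creep '[[[0,0,0,0,0,0],[0,0,0,0,0,0],[0,0,0,0,0,0],[0,0,0,0,0,0],[0,0,0,0,0,0]]]' 5 20
python3 -m creep '[[[0,0,0.5,0,0,0],[0,0,1.5,0,0,0],[0,0,1.5,0,0,0]]]'
```

```text
time_s: 22.6
eef_pos: [543.4, 464.2, 78.9]
ee_rot: [0.0, 0.707, 0.707, 0.001]
force: [-0.2, -0.0, 0.2]
grip_width: 0.523
grip_force: 0.0
time_s: 23.02
eef_pos: [543.4, 464.2, 79.0]
ee_rot: [0.0, 0.707, 0.707, 0.001]
force: [-1.1, 0.2, 6.1]
grip_width: 0.166
grip_force: 20.6
time_s: 23.27
eef_pos: [544.3, 464.8, 120.6]
ee_rot: [0.001, 0.707, 0.707, 0.004]
force: [-0.0, 0.7, 1.8]
grip_width: 0.166
grip_force: 19.9
```

```bash
python3 -m creep '[[[0,0,1.5,0,0,0],[0,0,3,0,0,0],[0,0,4.5,0,0,0],[0,0,6,0,0,0],[0,0,7.5,0,0,0],[-0.1,-0.8,8.4,0,0,0],[-0.3,-2,8.4,0,0,0],[-0.5,-3.5,8.4,0,0,0.4],[-0.7,-5,8.4,0,0,0.8],[-0.9,-6.5,8.4,0,0,1.2],[-1.1,-8,8.4,0,0,1.4],[-1.3,-9.5,8.4,0,0,1.4],[-1.44,-10.6,8.4,0,0,1.4],[-1.44,-11.28,8.4,0,0,1.4],[-1.44,-11.28,8,0,0,1.4],[-1.44,-11.28,7,0,0,1.4],[-1.44,-11.28,6,0,0,1.4],[-1.44,-11.28,5,0,0,1.4],[-1.44,-11.28,4,0,0,1.4],[-1.44,-11.28,3,0,0,1.4]]]'
python3 -m creep '[[[0,0,-1,0,0,0],[0,0,-1.8,0,0,0],[0,0,-2.4,0,0,0],[0,0,-2.5,0,0,0],[0,0,-2.5,0,0,0]]]'
python3 -m creep '[[[0,0,0,0,0,0],[0,0,0,0,0,0],[0,0,0,0,0,0],[0,0,1,0,0,0],[0,0,2,0,0,0],[0,0,3.2,0,0,0],[0,0,4.5,0,0,0],[0,0,6,0,0,0],[0,0,7.5,0,0,0],[0,0,7.5,0,0,0]]]' 32
```

```text
time_s: 24.93
eef_pos: [506.6, 182.7, 188.6]
ee_rot: [0.0, 0.662, 0.749, 0.0]
force: [0.7, 0.0, 0.6]
grip_width: 0.166
grip_force: 19.9
time_s: 25.35
eef_pos: [506.6, 182.4, 126.8]
ee_rot: [-0.001, 0.662, 0.749, -0.001]
force: [-0.1, -0.3, 0.0]
grip_width: 0.168
grip_force: 19.9
time_s: 26.18
eef_pos: [508.2, 182.2, 323.0]
ee_rot: [0.004, 0.662, 0.749, 0.005]
force: [1.1, 0.4, 0.6]
grip_width: 0.378
grip_force: 0.0
```

```bash
python3 - <<'E'
from h import *
c=cap('top','t9.png');s=cap('scene','s9.png')
for n,q in(('top',c),('scene',s)):
    h=cv2.cvtColor(q['image'],cv2.COLOR_RGB2HSV);m=cv2.inRange(h,(5,80,90),(22,255,255))
    k,l,st,ce=cv2.connectedComponentsWithStats(m)
    for i in range(1,k):
        X=onz(q,*ce[i],10)
        if st[i,4]>2 and 400<X[0]<560 and 100<X[1]<600: print(n,ce[i].round(1),st[i,4],X.round(0))
E
python3 -m creep '[[[0,0,-1,0,0,0],[0,0,-2.2,0,0,0],[0,0,-3.5,0,0,0],[0,0,-4.8,0,0,0],[0,0,-6,0,0,0],[0,0,-7,0,0,0],[0,0,-7.6,0,0,0],[0,0,-7.9,0,0,0],[0,0,-8.1,0,0,0],[0,0,-8.1,0,0,0]]]' 74
python3 -m creep '[[[0,0,0,0,0,0],[0,0,0,0,0,0],[0,0,0,0,0,0],[0,0,0,0,0,0],[0,0,0,0,0,0]]]' 40 50
```

```text
time_s: 27.12
eef_pos: [506.1, 181.9, 111.5]
ee_rot: [-0.001, 0.662, 0.749, -0.001]
force: [-4.5, -0.7, -1.7]
grip_width: 0.863
grip_force: 1.7
time_s: 27.53
eef_pos: [507.5, 182.0, 113.4]
ee_rot: [0.001, 0.662, 0.749, 0.001]
force: [0.2, 0.8, 5.8]
grip_width: 0.734
grip_force: 55.6
```

```bash
python3 -m creep '[[[0,0,0.6,0,0,0],[0,0,1.5,0,0,0],[0,0,2.5,0,0,0],[0,0,4,0,0,0],[0,0,5.5,0,0,0],[0,0,7,0,0,0],[0,0,8,0,0,0],[0,0,8,0,0,0]]]'
python3 - <<'E'
from h import *
for n in("top","scene"):
    q=np.load("/tmp/%s.npz"%n); im=cv2.cvtColor(cv2.imread("pics/%s0.png"%n),cv2.COLOR_BGR2RGB)
    x0,y0=[int(v) for v in proj(q,(687,-10,10))]
    sub=im[y0-22:y0+22,x0-28:x0+28]; big=cv2.resize(sub,None,fx=6,fy=6,interpolation=cv2.INTER_CUBIC)
    h=cv2.cvtColor(big,cv2.COLOR_RGB2HSV); m=cv2.inRange(h,(5,110,50),(20,255,255))
    k,l,st,ce=cv2.connectedComponentsWithStats(m); i=1+st[1:,4].argmax()
    mm=(l==i).astype(np.uint8); cs,_=cv2.findContours(mm,0,2); cc=max(cs,key=len)
    e=cv2.fitEllipse(cv2.convexHull(cc)); u,v=(e[0][0]+.5)/6-.5+x0-28,(e[0][1]+.5)/6-.5+y0-22
    print(n,(u,v),np.array(e[1])/6,e[2],onz(q,u,v,4).round(1), st[i,4]/36)
    # rectified plateau view at z=22, 1px=0.25mm... print to image
    g=[]
    W=240; src=np.float32([proj(q,(687+a*60,-10+b*60,22)) for a,b in((1,1),(1,-1),(-1,-1),(-1,1))])
    H=cv2.getPerspectiveTransform(src,np.float32([(0,0),(380,0),(380,380),(0,380)]))
    w=cv2.warpPerspective(im,H,(380,380),flags=cv2.INTER_CUBIC)[...,::-1]
    lab=cv2.cvtColor(w,cv2.COLOR_BGR2LAB); lab[...,0]=cv2.createCLAHE(4,(2,2)).apply(lab[...,0]); 
    cv2.imwrite("/tmp/w_%s.png"%n,cv2.cvtColor(lab,cv2.COLOR_LAB2BGR))
cv2.imwrite("pics/foot.png",np.hstack([cv2.imread("/tmp/w_top.png"),cv2.imread("/tmp/w_scene.png")]))
E
```

```text
time_s: 28.2
eef_pos: [507.9, 182.1, 318.0]
ee_rot: [0.003, 0.662, 0.749, 0.004]
force: [0.7, -0.6, -2.0]
grip_width: 0.738
grip_force: 55.5
top (376.23262278238934, 203.5279744466146) [32.80484009 34.42096456] 102.92313385009766 [687.5 -10.2   4. ] 878.5833333333334
scene (400.07000223795575, 292.1280822753906) [25.27720896 35.38463593] 101.260498046875 [690.  -11.2   4. ] 662.0277777777778
```

View pics/foot.png

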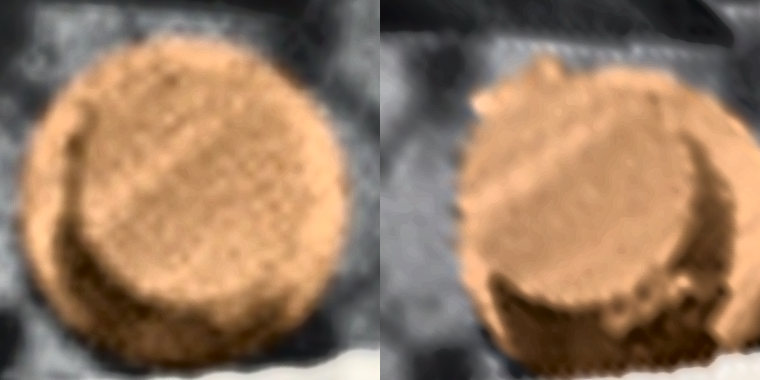

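The scene-side rectified view shows lugs at lower right (650,295) and upper left (510,80), so foot yaw is about 0.55, centre (688,-10.5). Carry the cup to the foot.

```bash
python3 -m creep '[[[0.3,-0.3,0,0,0,0.8],[0.8,-0.8,0,0,0,1.8],[1.4,-1.4,0,0,0,2.8],[2,-2,0,0,0,4],[2.6,-2.7,0,0,0,5.2],[3.2,-3.4,0,0,0,6.4],[3.8,-4.1,0,0,0,7.6],[4.4,-4.8,0,0,0,8.8],[5,-5.5,0,0,0,10],[5.6,-6.2,0,0,0,11.2],[6.2,-6.8,0,0,0,12.4],[6.7,-7.3,0,0,0,13.6],[7.23,-7.7,0,0,0,14.8],[7.23,-7.7,0,0,0,15.8],[7.23,-7.7,0,0,0,16.6],[7.23,-7.7,-0.5,0,0,16.6],[7.23,-7.7,-1.5,0,0,16.6],[7.23,-7.7,-2.5,0,0,16.6],[7.23,-7.7,-3.5,0,0,16.6],[7.23,-7.7,-4.5,0,0,16.6]]]'
python3 -m creep '[[[0,0,-0.8,0,0,0],[0,0,-1.6,0,0,0],[0,0,-2.2,0,0,0],[0,0,-2.5,0,0,0],[0,0,-2.7,0,0,0],[0,0,-2.78,0,0,0],[0,0,-2.82,0,0,0],[0,0,-2.82,0,0,0]]]'
```

```text
time_s: 29.87
eef_pos: [687.2, -10.5, 197.4]
ee_rot: [-0.001, -0.0, 1.0, 0.0]
force: [1.2, -0.1, -1.1]
grip_width: 0.74
grip_force: 55.5
time_s: 30.53
eef_pos: [687.9, -10.6, 130.0]
ee_rot: [0.001, -0.0, 1.0, -0.0]
force: [-0.2, 0.3, -1.8]
grip_width: 0.737
grip_force: 55.5
```

```bash
python3 -m creep '[[[0,0,-0.04,0,0,0],[0,0,-0.06,0,0,0],[0,0,-0.08,0,0,0],[0,0,-0.08,0,0,0]]]'
python3 -c "
from rig import ctrl;print(ctrl.sense()['force'])"
python3 -m creep '[[[0,0,0,0,0,0],[0,0,0,0,0,0],[0,0,0,0,0,0],[0,0,0.5,0,0,0],[0,0,1.5,0,0,0],[0,0,3,0,0,0],[0,0,4.5,0,0,0],[0,0,6,0,0,0],[-1,0,7,0,0,0],[-2.4,-0.3,7,0,0,0],[-4,-0.6,7,0,0,0],[-5.4,-1,7,0,0,0],[-6.8,-1.4,7,0,0,0],[-8,-1.8,7,0,0,0],[-8,-1.8,7,0,0,0]]]' 78
python3 - <<'E'
from h import *
c=cap('top','t10.png');s=cap('scene','s10.png')
# cup on foot: bites blob in scene/top; cover bar: dark brown mask
for n,q in(('top',c),('scene',s)):
    h=cv2.cvtColor(q['image'],cv2.COLOR_RGB2HSV);m=cv2.inRange(h,(5,80,60),(22,255,255))
    for nm,P in(('cup',(688,-10.5,80)),('cover',(389.8,-214.5,88))):
        print(n,nm,proj(q,P))
np.set_printoptions(linewidth=200)
x,y=[int(round(v)) for v in proj(c,(389.8,-214.5,100))]
h=cv2.cvtColor(c['image'],cv2.COLOR_RGB2HSV)
print(h[y-22:y+24,x-24:x+24,2][::2,::2]); 
print(ctrl.sense()['eef_pos'])
E
```

```text
time_s: 30.87
eef_pos: [688.1, -10.6, 129.4]
ee_rot: [0.001, -0.0, 1.0, -0.0]
force: [-2.9, -0.0, 7.6]
grip_width: 0.738
grip_force: 56.4
[-2.85224095e+00 -3.35186499e-03  7.64024943e+00]
time_s: 32.12
eef_pos: [483.9, -56.2, 303.5]
ee_rot: [-0.0, 0.001, 1.0, -0.0]
force: [-0.3, 1.1, -0.3]
grip_width: 0.911
grip_force: 0.0
top cup (np.float64(379.2137464416822), np.float64(195.8541074613215))
top cover (np.float64(463.38103227459436), np.float64(293.380281066368))
scene cup (np.float64(401.54069821063547), np.float64(272.30335289965615))
scene cover (np.float64(360.11635215563416), np.float64(360.7748543157764))
[[195 188 175 167 163 151 178 216 215 216 203 111  92  86  90  81  89  84  86  79  94 111 107 118]
 [192 184 166 154 152 131 190 210 207 212 181 105  95  95  96  98 106 106 101  95 100 102 105 116]
 [187 186 176 149 130 126 194 198 202 201 169 111 105  96 111 103 107 113 108 104 111 112 100 117]
 [167 166 177 158 124 147 190 196 197 195 204 217 212 195 162 119 107 115 114 107 109 111 108 153]
 [187 156 161 159 121 152 186 188 190 191 209 216 218 218 217 196 149 109 110 110 10
[... 1138 characters left out ...]
177 122 108 136 186 202 202 204 198 199 188 102 102 109 112 111]
 [194 179 173 148 117 164 201 207 179 139 135 175 203 199 196 200 202 195 147 105 106 107 109 105]
 [191 182 172 149 108 115 155 189 147 136 145 198 206 206 205 198 190 147 109 110 108 101 107 116]
 [194 180 169 143 108 105 109 131 137 132 144 200 209 206 196 160 117 104 103 101 102 104 104 108]
 [193 184 171 141 104 110 109 105 105 114 126 141 139 117  94  87 104 111 113 117 126 127 127 137]
 [195 182 168 132  91 101 111 104 105 108 104 100  98 103 106 151 192 220 207 199 196 202 210 213]
 [192 182 167 144 135 130 131 140 142 145 148 148 144 139 138 142 168 167 154 136 122 118 114 107]]
[487.4029507  -55.84713132 303.74211648]
```

```bash
python3 - <<'E'
from h import *
for n in('top','scene'):
    c=np.load("/tmp/%s.npz"%n); a=cv2.imread("pics/%s0.png"%n); b=cv2.imread("pics/%s10.png"%n[0])
    x,y=[int(v) for v in proj(c,(390,-214,50))]
    A=a[y-30:y+30,x-30:x+30].astype(np.float32);B=b[y-30:y+30,x-30:x+30].astype(np.float32)
    print(n,cv2.phaseCorrelate(A.mean(2),B.mean(2)),(np.abs(A-B).mean(2)>25).mean(), (np.abs(A-B).mean(2)>25)[:,25:].mean())
    for nm,im in(('a',a),('b',b)):
        h=cv2.cvtColor(im,cv2.COLOR_BGR2HSV)[y-35:y+35,x-35:x+35]
        m=((h[...,1]>135)&(h[...,2]>110)&(h[...,2]<190)&(h[...,0]<20)).astype(np.uint8)
        k,l,st,ce=cv2.connectedComponentsWithStats(m)
        for i in range(1,k):
            if st[i,4]>25:
                r=cv2.minAreaRect(np.argwhere(l==i)[:,::-1].astype(np.float32)); print(nm,(ce[i]+[x-35,y-35]).round(1),st[i,4],r[1:])
c=np.load("/tmp/top.npz")
# cup rim on foot: grayish low saturation pixels
im=cv2.imread("pics/t10.png");h=cv2.cvtColor(im,cv2.COLOR_BGR2HSV);x,y=379,196
m=(h[y-25:y+25,x-25:x+25,1]<60)&(h[y-25:y+25,x-25:x+25,2]>90)
print("\n".join("".join("#" if v else "." for v in r) for r in m))
E
```

```text
top ((0.07815799366863985, -0.429223022000361), 0.5482009930080838) 0.3958333333333333 0.07571428571428572
a [475.6 263. ] 342 ((10.0, 38.0), 90.0)
a [464.5 292.4] 94 ((4.798686981201172, 20.248119354248047), 20.556045532226562)
b [479.8 263.1] 259 ((9.0, 28.0), 90.0)
b [464.6 292.2] 92 ((4.975196361541748, 19.79924964904785), 23.96249008178711)
scene ((-0.031996733246682396, -0.03633584563527492), 0.9925981222258674) 0.0 0.0
a [390.8 349.1] 60 ((13.0, 7.0), 90.0)
a [361.5 354.5] 124 ((9.0, 25.0), 90.0)
b [390.8 349.4] 56 ((12.203404426574707, 6.933752536773682), 56.3099365234375)
b [361.8 354.4] 120 ((9.0, 24.0), 90.0)
....................#..................#######....
.......................................######.....
.......#...............................######.....
........................................##########
........................................##########
........................................###.######
........................................##..######
.........................................#########
........................................##########
.............
[... 1377 characters left out ...]
.#################.........########..
######.........################.........##########
######..........##############..........####.#####
#######...........##########...........###########
#######.............######.............###########
########..............................##.########.
#######.................................#########.
#######.................................########..
######.#................................########..
.......###..............................########..
.......###..............................########..
.......###.............................#########..
........##.......................###############..
#......##..................#####################..
```

Cover has not moved; bar yaw about -0.48. Grip its bar.

```bash
python3 -m creep '[[[-0.8,-1.2,0,0,0,-1],[-1.6,-2.5,0,0,0,-2.2],[-2.4,-3.8,0,0,0,-3.4],[-3.2,-5.1,0,0,0,-4.6],[-3.91,-6.28,-0.5,0,0,-5.5],[-3.91,-6.28,-1.8,0,0,-5.5],[-3.91,-6.28,-3.2,0,0,-5.5],[-3.91,-6.28,-4.4,0,0,-5.5],[-3.91,-6.28,-5.1,0,0,-5.5],[-3.91,-6.28,-5.46,0,0,-5.5],[-3.91,-6.28,-5.46,0,0,-5.5],[-3.91,-6.28,-5.46,0,0,-5.5]]]' 48
python3 -m creep '[[[0,0,0,0,0,0],[0,0,0,0,0,0],[0,0,0,0,0,0],[0,0,0,0,0,0],[0,0,0,0,0,0],[0,0,0,0,0,0]]]' 5 70
```

```text
time_s: 33.22
eef_pos: [390.8, -213.0, 166.6]
ee_rot: [0.0, 0.237, 0.971, -0.0]
force: [0.1, 0.2, 0.7]
grip_width: 0.557
grip_force: 0.0
time_s: 33.72
eef_pos: [390.2, -213.0, 166.5]
ee_rot: [0.001, 0.237, 0.971, -0.001]
force: [-1.2, -1.3, 5.0]
grip_width: 0.145
grip_force: 73.2
```

```bash
python3 -m creep '[[[0,0,0.8,0,0,0],[0,0,2,0,0,0],[0,0,3.5,0,0,0],[0,0,5,0,0,0],[0,0,6.5,0,0,0],[0,0,7.8,0,0,0],[0.8,0.5,7.8,0,0,-0.5],[1.8,1.2,7.8,0,0,-1],[3,2,7.8,0,0,-1.8],[4.2,2.9,7.8,0,0,-2.6],[5.4,3.7,7.8,0,0,-3.4],[6.6,4.5,7.8,0,0,-4.2],[7.8,5.3,7.8,0,0,-5],[9,6.1,7.8,0,0,-5.8],[10.2,6.9,7.8,0,0,-6.6],[11.2,7.6,7.8,0,0,-7.2],[11.91,8.08,7.8,0,0,-7.2],[11.91,8.08,7.8,0,0,-7.2],[11.91,8.08,7.8,0,0,-7.2]]]'
python3 - <<'E'
from h import *
c=cap('top','t11.png');s=cap('scene','s11.png');g=ctrl.sense();print(g['eef_pos'],g['force'],g['joints'])
print(proj(s,(688,-10.5,195)),proj(s,(688,-10.5,283)),proj(c,(688,-10.5,283)))
a=cv2.resize(c['image'][150:250,330:430,::-1],None,fx=4,fy=4,interpolation=3);b=cv2.resize(s['image'][200:310,350:450,::-1],None,fx=4,fy=4,interpolation=3)
cv2.imwrite('pics/s11c.png',np.hstack([a,b[:400]]))
# measure cover silhouette (wood) in scene
h=cv2.cvtColor(s['image'],cv2.COLOR_RGB2HSV); m=cv2.inRange(h,(5,60,60),(25,255,255))[180:320,340:460]
k,l,st,ce=cv2.connectedComponentsWithStats(m)
for i in range(1,k):
    if st[i,4]>100: print(st[i]+[340,180,0,0,0],ce[i]+[340,180])
E
```

```text
time_s: 35.3
eef_pos: [688.0, -9.9, 359.2]
ee_rot: [-0.001, 0.525, 0.851, -0.0]
force: [-0.2, 0.0, -1.2]
grip_width: 0.144
grip_force: 72.1
[687.2744749  -10.99820165 360.60656261] [ 0.49559572 -0.95746785 -1.5604667 ] [-1.85986745e-01  6.86636544e-01  7.79927928e-01 -1.11405789e-04
  1.67601755e+00 -6.48605295e-01]
(np.float64(405.0302774247576), np.float64(239.68854896467548)) (np.float64(407.94037312793364), np.float64(212.48979663172696)) (np.float64(388.6208195540128), np.float64(171.49850299444546))
[340 183  20  19 135] [347.33333333 191.64444444]
[ 374  191   86   67 3076] [419.22106632 225.50390117]
[340 234  20  34 439] [347.56947608 251.29157175]
[340 280  50  27 663] [362.64253394 294.64404223]
[382 283  37  23 426] [400.32394366 295.76525822]
[340 297  59  23 707] [361.60254597 312.03394625]
```

```bash
python3 -m creep '[[[0,0,-1,0,0,0],[0,0,-2,0,0,0],[0,0,-3,0,0,0],[0,0,-4,0,0,0],[0,0,-4.5,0,0,0],[0,0,-5,0,0,0],[0,0,-5.5,0,0,0],[0,0,-6,0,0,0],[0,0,-6.4,0,0,0],[0,0,-6.6,0,0,0],[0,0,-6.6,0,0,0]]]'
python3 -m creep '[[[0,0,-0.15,0,0,0],[0,0,-0.3,0,0,0],[0,0,-0.45,0,0,0],[0,0,-0.6,0,0,0],[0,0,-0.7,0,0,0],[0,0,-0.7,0,0,0]]]'
```

```text
time_s: 36.32
eef_pos: [687.1, -11.0, 195.1]
ee_rot: [-0.001, 0.526, 0.85, -0.0]
force: [0.9, 0.3, -2.0]
grip_width: 0.144
grip_force: 72.1
time_s: 36.82
eef_pos: [687.6, -10.5, 177.8]
ee_rot: [-0.0, 0.526, 0.85, -0.0]
force: [-0.1, -0.1, -3.1]
grip_width: 0.144
grip_force: 72.1
```

```bash
python3 -m creep '[[[0,0,-0.1,0,0,0],[0,0,-0.18,0,0,0],[0,0,-0.24,0,0,0],[0,0,-0.28,0,0,0],[0,0,-0.28,0,0,0]]]'
```

```text
time_s: 37.23
eef_pos: [687.7, -10.7, 172.6]
ee_rot: [0.0, 0.526, 0.85, -0.0]
force: [-3.1, 0.1, 6.1]
grip_width: 0.142
grip_force: 73.3
```

```bash
python3 -m creep '[[[0,0,0.02,0,0,-1],[0,0,0.02,0,0,-2],[0,0,0.02,0,0,-3],[0,0,0.02,0,0,-4],[0,0,0.02,0,0,-5],[0,0,0.02,0,0,-6],[0,0,0.02,0,0,-7],[0,0,0.02,0,0,-8],[0,0,0.02,0,0,-9],[0,0,0.02,0,0,-10],[0,0,0.02,0,0,-11],[0,0,0.02,0,0,-12],[0,0,0.02,0,0,-13],[0,0,0.02,0,0,-13]]]'
python3 -c "
from rig import ctrl;print(ctrl.sense()['wrist_torque'],ctrl.sense()['joints'][5])"
python3 -m creep '[[[0,0,0,0,0,-0.5],[0,0,0,0,0,-1],[0,0,0,0,0,-1.5],[0,0,0,0,0,-2],[0,0,0,0,0,-2]]]'
python3 -c "
from rig import ctrl;print(ctrl.sense()['wrist_torque'],ctrl.sense()['joints'][5])"
```

```text
time_s: 38.4
eef_pos: [688.1, -10.8, 172.4]
ee_rot: [0.001, 0.901, 0.433, 0.001]
force: [1.6, -1.2, 1.3]
grip_width: 0.146
grip_force: 72.6
[-0.30573614 -0.4743827  -0.33769283] 0.4893202172488277
time_s: 38.82
eef_pos: [688.2, -10.9, 172.5]
ee_rot: [0.001, 0.935, 0.355, 0.001]
force: [3.9, -1.5, 1.2]
grip_width: 0.148
grip_force: 72.4
[-0.4686086  -0.88217284  0.19167398] 0.6592325421520312
```

```bash
for i in 1 2; do :; done
python3 -m creep '[[[0,0,0,0,0,-0.5],[0,0,0,0,0,-1],[0,0,0,0,0,-1.5],[0,0,0,0,0,-1.5]]]'
python3 -c "
from rig import ctrl;print(ctrl.sense()['wrist_torque'],ctrl.sense()['joints'][5])"
python3 -m creep '[[[0,0,0,0,0,-0.5],[0,0,0,0,0,-1],[0,0,0,0,0,-1.5],[0,0,0,0,0,-1.5]]]'
python3 -c "
from rig import ctrl;print(ctrl.sense()['wrist_torque'],ctrl.sense()['joints'][5])"
```

```text
time_s: 39.15
eef_pos: [688.2, -10.6, 172.6]
ee_rot: [0.0, 0.956, 0.293, 0.001]
force: [3.7, -0.8, 2.2]
grip_width: 0.146
grip_force: 72.7
[-0.21679347 -0.83768665 -0.0975275 ] 0.7904637149910515
time_s: 39.48
eef_pos: [688.2, -11.3, 172.6]
ee_rot: [0.002, 0.973, 0.232, 0.001]
force: [4.0, -3.5, 1.8]
grip_width: 0.145
grip_force: 81.9
[-1.02084726 -0.71283063  1.95447353] 0.9180274446186267
```

```bash
python3 -m creep '[[[0,0,0,0,0,-0.5],[0,0,0,0,0,-1],[0,0,0,0,0,-1]]]'
python3 -c "
from rig import ctrl;print(ctrl.sense()['wrist_torque'],ctrl.sense()['joints'][5])"
```

```text
time_s: 39.73
eef_pos: [688.1, -10.6, 173.2]
ee_rot: [0.001, 0.982, 0.189, 0.001]
force: [1.2, -2.0, 5.0]
grip_width: 0.146
grip_force: 116.7
[-0.21901918 -0.43386511  2.17580726] 1.0048866234795113
```

```bash
python3 -m creep '[[[0,0,0,0,0,0.8],[0,0,0,0,0,1],[0,0,0,0,0,1]]]'
python3 -c "
from rig import ctrl;print(ctrl.sense()['wrist_torque'],ctrl.sense()['joints'][5])"
python3 -m creep '[[[0,0,0.08,0,0,0],[0,0,0.12,0,0,0],[0,0,0.12,0,0,0]]]'
python3 -m creep '[[[0,0,-0.1,0,0,0],[0,0,-0.1,0,0,0],[0,0,-0.1,0,0,0]]]' 48
python3 -m creep '[[[0,0,0.5,0,0,0],[0,0,1.5,0,0,0],[0,0,3,0,0,0],[0,0,4,0,0,0],[0,2,6,0,0,0],[0,2,6,0,0,0]]]'
python3 - <<'E'
from h import *
s=cap('scene','s12.png');c=cap('top','t12.png')
a=cv2.resize(s['image'][230:320,350:450,::-1],None,fx=4,fy=4,interpolation=3);b=cv2.resize(c['image'][160:250,340:420,::-1],None,fx=4,fy=4,interpolation=3)
cv2.imwrite('pics/s12c.png',np.hstack([a,b]))
print([((proj(s,(688,-10.5,z))[0]-350)*4,(proj(s,(688,-10.5,z))[1]-230)*4) for z in(6,94,119)])
E
```

```text
time_s: 39.98
eef_pos: [688.5, -10.7, 172.9]
ee_rot: [0.001, 0.973, 0.232, 0.002]
force: [8.0, -1.8, 2.2]
grip_width: 0.141
grip_force: 81.4
[-0.48850977 -1.09219464  1.52026635] 0.9170343665272912
time_s: 40.23
eef_pos: [687.7, -10.7, 173.9]
ee_rot: [0.0, 0.973, 0.232, -0.0]
force: [5.6, -1.4, -4.9]
grip_width: 0.146
grip_force: 80.8
time_s: 40.48
eef_pos: [687.3, -10.5, 172.0]
ee_rot: [-0.001, 0.973, 0.23, -0.001]
force: [-0.5, 0.2, -0.7]
grip_width: 0.552
grip_force: 0.0
time_s: 40.98
eef_pos: [687.4, 40.2, 326.8]
ee_rot: [0.0, 0.973, 0.229, 0.002]
force: [1.0, 0.5, -0.4]
grip_width: 0.561
grip_force: 0.0
[(np.float64(197.84993613673578), np.float64(246.90822090463666)), (np.float64(207.79199783172248), np.float64(153.98630310457565)), (np.float64(210.74809237361364), np.float64(126.35762985168913))]
```

View pics/s12c.png

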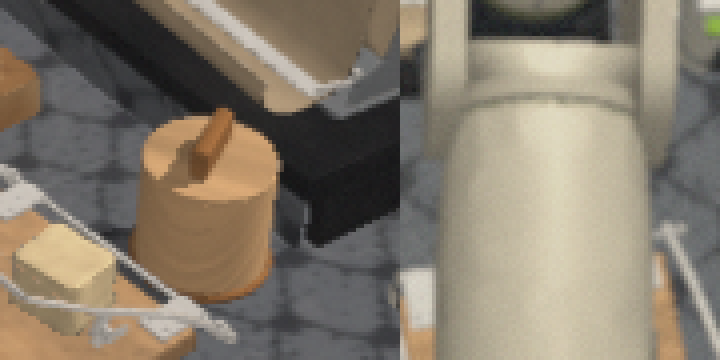

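Cover sits level on the foot with its bar from (201,150) to (222,112). Checking the bar's yaw numerically.

```bash
python3 - <<'E'
from h import *
q=np.load("/tmp/scene.npz")
f=lambda a,b:onz(q,a/4+350-.375,b/4+230-.375,119)
A,B=f(201,152),f(223,112);print(A,B,np.linalg.norm(A-B),np.arctan2(*(B-A)[[1,0]]))
h=cv2.cvtColor(q['image'],cv2.COLOR_RGB2HSV)[250:282,390:415]
m=((h[...,1]>120)&(h[...,0]<20)&(h[...,2]<215)).astype(np.uint8)
print("\n".join("".join("#" if v else "." for v in r) for r in m))
L=.467
for y in(.3,.467,.55,.75):
    d=np.array([np.cos(y),np.sin(y),0])*30; print(y,[np.round(proj(q,np.array([688,-10.5,119])+s*d),1) for s in(-1,1)])
E
```

```text
[663.43148804 -27.34584453 119.        ] [ 7.06603908e+02 -4.44928243e-01  1.19000000e+02] 50.86764369568459 0.557234879200939
.........................
.........................
.........................
.........................
.........................
.........................
.........................
..............###........
.............######......
.............######......
............######.......
...........#######.......
...........#######.......
..........########.......
..........########.......
.........########........
........#########........
........########.........
.......#########.........
.......########..........
.......#######...........
.......#######...........
.......######............
.......######............
........####.............
.........................
.........................
.........................
.........................
.........................
.........................
.........................
0.3 [array([396.9, 266.6]), array([408.3, 256.7])]
0.467 [array([398.5, 267.3]), array([406.8, 256.1])]
0.55 [array([399.3, 267.5]), array([405.9, 255.8])]
0.75 [array([401.4, 268. ]), array([403.9, 255.4])]
```

Bar yaw 0.55 agrees with the foot's lugs, and the torque hit a stop: the cover is locked. Now fetch the cap.

```bash
python3 -m creep '[[[-0.7,1,0,0,0,1],[-1.5,2.3,0,0,0,2],[-2.3,3.6,0,0,0,3],[-3.2,5,0,0,0,4],[-4.1,6.4,0,0,0,5],[-5,7.8,0,0,0,6],[-5.9,9.2,0,0,0,7],[-6.8,10.6,0,0,0,8],[-7.7,12,0,0,0,9],[-8.6,13.4,0,0,0,9.57],[-9.5,14.8,0,0,0,9.57],[-9.91,15.42,-1,0,0,9.57],[-9.91,15.42,-2.4,0,0,9.57],[-9.91,15.42,-3.8,0,0,9.57],[-9.91,15.42,-5.2,0,0,9.57],[-9.91,15.42,-6.6,0,0,9.57],[-9.91,15.42,-7.8,0,0,9.57],[-9.91,15.42,-8.6,0,0,9.57],[-9.91,15.42,-9,0,0,9.57],[-9.91,15.42,-9,0,0,9.57]]]'
python3 -m creep '[[[0,0,0,0,0,0],[0,0,0,0,0,0],[0,0,0,0,0,0],[0,0,0,0,0,0],[0,0,0,0,0,0],[0,0,0,0,0,0]]]' 5 60
python3 -m creep '[[[0,0,1,0,0,0],[0,0,2.5,0,0,0],[0,0,4,0,0,0],[0,0,5.5,0,0,0],[0,0,7,0,0,0],[0,0,8.5,0,0,0],[0,0,10,0,0,0],[0,0,10.5,0,0,0],[0,0,10.5,0,0,0]]]'
```

```text
time_s: 42.75
eef_pos: [439.4, 424.0, 95.4]
ee_rot: [-0.0, 0.797, 0.604, -0.002]
force: [0.0, 0.3, -0.2]
grip_width: 0.566
grip_force: 0.0
time_s: 43.25
eef_pos: [440.6, 425.3, 99.2]
ee_rot: [0.0, 0.797, 0.604, 0.002]
force: [-0.4, -1.6, 6.3]
grip_width: 0.118
grip_force: 60.5
time_s: 44.0
eef_pos: [440.1, 425.1, 364.6]
ee_rot: [0.0, 0.797, 0.604, 0.004]
force: [-0.1, 0.6, -0.2]
grip_width: 0.118
grip_force: 59.6
```

```bash
python3 -m creep '[[[0.3,-1,0,0,0,0],[0.8,-2.4,0,0,0,0],[1.3,-3.9,0,0,0,0],[1.8,-5.4,0,0,0,0],[2.34,-6.94,0,0,0,0],[2.34,-6.94,0,0,0,0],[2.34,-6.94,-0.5,0,0,0],[2.34,-6.94,-1,0,0,0],[2.34,-6.94,-1.3,0,0,0],[2.34,-6.94,-1.3,0,0,0]]]'
python3 -m creep '[[[0,0,-0.1,0,0,0],[0,0,-0.2,0,0,0],[0,0,-0.3,0,0,0],[0,0,-0.4,0,0,0],[0,0,-0.5,0,0,0],[0,0,-0.6,0,0,0],[0,0,-0.6,0,0,0]]]'
```

```text
time_s: 44.83
eef_pos: [497.9, 251.2, 325.0]
ee_rot: [-0.001, 0.797, 0.604, -0.002]
force: [-0.4, 0.7, -1.5]
grip_width: 0.121
grip_force: 59.6
time_s: 45.42
eef_pos: [498.5, 251.5, 313.2]
ee_rot: [0.0, 0.797, 0.604, 0.001]
force: [-1.1, 0.2, 5.8]
grip_width: 0.122
grip_force: 60.4
```

```bash
python3 -m creep '[[[0,0,0,0,0,-1],[0,0,0,0,0,-2],[0,0,0,0,0,-3],[0,0,0,0,0,-4],[0,0,0,0,0,-5],[0,0,0,0,0,-6],[0,0,0,0,0,-7],[0,0,0,0,0,-8],[0,0,0,0,0,-9],[0,0,0,0,0,-10],[0,0,0,0,0,-11],[0,0,0,0,0,-12],[0,0,0,0,0,-12.5],[0,0,0,0,0,-12.5]]]'
python3 -c "
from rig import ctrl;print(ctrl.sense()['wrist_torque'],ctrl.sense()['joints'][5])"
python3 -m creep '[[[0,0,0,0,0,-0.5],[0,0,0,0,0,-1],[0,0,0,0,0,-1.3],[0,0,0,0,0,-1.3]]]'
python3 -c "
from rig import ctrl;print(ctrl.sense()['wrist_torque'],ctrl.sense()['joints'][5])"
```

```text
time_s: 46.58
eef_pos: [499.1, 251.4, 313.2]
ee_rot: [-0.0, 0.995, 0.103, 0.002]
force: [4.5, -0.3, 5.0]
grip_width: 0.124
grip_force: 60.3
[-0.07218654 -0.68459134 -0.1492251 ] 1.6223600649841805
time_s: 46.92
eef_pos: [499.0, 250.6, 313.2]
ee_rot: [0.001, 0.999, 0.047, 0.001]
force: [2.3, -4.9, 6.4]
grip_width: 0.118
grip_force: 60.6
[-1.00997047 -0.41660329  0.26024847] 1.7334615906624562
```

```bash
python3 -m creep '[[[0,0,0,0,0,-0.5],[0,0,0,0,0,-1],[0,0,0,0,0,-1]]]'
python3 -c "
from rig import ctrl;print(ctrl.sense()['wrist_torque'],ctrl.sense()['joints'][5])"
```

```text
time_s: 47.17
eef_pos: [498.9, 250.6, 313.3]
ee_rot: [0.001, 1.0, 0.004, 0.001]
force: [2.5, -6.5, 7.0]
grip_width: 0.122
grip_force: 73.9
[-1.11739528 -0.31246373  1.48361228] 1.8196351705427767
```

```bash
python3 -m creep '[[[0,0,0,0,0,-0.4],[0,0,0,0,0,0],[0,0,0,0,0,0.6],[0,0,0.1,0,0,0.6],[0,0,0.2,0,0,0.6],[0,0,0.2,0,0,0.6]]]'
python3 -c "
from rig import ctrl;print(ctrl.sense()['wrist_torque'],ctrl.sense()['force'])"
python3 -m creep '[[[0,0,-0.2,0,0,0],[0,0,-0.2,0,0,0],[0,0,-0.2,0,0,0]]]' 48
python3 -m creep '[[[0,0,1,0,0,0],[0,0,2.5,0,0,0],[-1,0,4,0,0,0],[-2,0,5,0,0,0],[-3.5,0,5,0,0,0],[-5,0,5,0,0,0],[-5,0,5,0,0,0],[-5,0,5,0,0,0]]]'
python3 - <<'E'
from h import *
c=cap('top','t13.png');s=cap('scene','s13.png')
for n,q,b0 in(('top',c,'top0'),('scene',s,'scene0')):
    a=cv2.imread("pics/%s.png"%b0);b=q['image'][...,::-1]
    x,y=[int(v) for v in proj(q,(498,252,236))]
    A=a[y-18:y+18,x-18:x+18].astype(np.float32).mean(2);B=b[y-18:y+18,x-18:x+18].astype(np.float32).mean(2)
    print(n,cv2.phaseCorrelate(A,B),(np.abs(A-B)>30).mean())
    for g,off in((A,0),(B,0)):
        print("\n".join("".join("#" if v>215 else ("+" if v>150 else ".") for v in r) for r in g)) if n=='scene' else 0
# cover bar, crank check
a=cv2.imread("pics/s12.png");b=s['image'][...,::-1]
print('cover still',np.abs(a[240:310,375:425].astype(float)-b[240:310,375:425]).mean())
E
```

```text
time_s: 47.67
eef_pos: [498.8, 250.7, 314.9]
ee_rot: [0.001, 1.0, 0.031, -0.001]
force: [8.3, -2.7, -13.8]
grip_width: 0.119
grip_force: 60.7
[-0.52785635 -1.417854    0.88647041] [  8.33899844  -2.70840831 -13.82285362]
time_s: 47.92
eef_pos: [498.2, 251.5, 312.1]
ee_rot: [-0.0, 1.0, 0.03, -0.001]
force: [0.2, -0.2, -0.1]
grip_width: 0.536
grip_force: 0.0
time_s: 48.58
eef_pos: [372.0, 251.6, 438.5]
ee_rot: [-0.0, 1.0, 0.03, 0.001]
force: [1.3, -0.7, 0.5]
grip_width: 0.56
grip_force: 0.0
top ((-0.08915785011705424, 0.07344774901732976), 0.7609707330480034) 0.2569444444444444
scene ((0.026467656453242228, -0.2327098223648285), 1.0468806241765434) 0.027777777777777776
....................................
....................................
....................................
....................................
....................................
....................................
....................................
....................................
....................................
....................................
....................................
.................
[... 1570 characters left out ...]
...
.......+.++.+++++++++++++#+.+###+..+
.......#+++..++++++++++#++#+#+##++++
.......+##+..++++++++###+++##++#++++
.......+#+...+++++###+.+##.+####++++
.............++++#+.+##+.######+++++
..........++++#+.+##+.+#######++++++
.........+######+#+#++######++++++++
..........+++####+.+####++++++++++++
.............+++++++++++.+++++++++++
.............+++++++++++++++++++++##
..............++++++++++++++++++####
..............+++++++++++++++..+++++
..............+++++++++++++++...++++
.............+++++++++++....+....+++
.............+++...........+++......
.............+++++..........++++....
.............++++...........+.+++...
............+++++..........++...+++.
cover still 1.0354285714285714
```

```bash
python3 - <<'E'
from h import *
s=np.load("/tmp/scene.npz");a=cv2.imread("pics/scene0.png");b=s['image'][...,::-1]
for nm,(x0,x1,y0,y1) in dict(knob=(250,285,215,240),cap=(282,314,196,222),nougat=(220,262,230,275),note=(255,290,200,225),tape=(215,250,195,225)).items():
    A=a[y0:y1,x0:x1].astype(np.float32).mean(2);B=b[y0:y1,x0:x1].astype(np.float32).mean(2)
    print(nm,np.round(cv2.phaseCorrelate(A,B)[0],2),np.abs(A-B).mean().round(1))
for im in(a,b):
    h=cv2.cvtColor(np.ascontiguousarray(im),cv2.COLOR_BGR2GRAY)[215:240,250:285]; k,l,st,ce=cv2.connectedComponentsWithStats((h<45).astype(np.uint8)); i=1+st[1:,4].argmax(); print(ce[i],st[i])
E
```

```text
knob [-0.13  0.59] 2.0
cap [-0.03  0.25] 5.6
nougat [0.51 0.47] 1.5
note [0.   0.37] 1.9
tape [-0.05  0.  ] 1.3
[11.94230769  9.73076923] [ 6  6 12  8 52]
[11.96153846  9.73076923] [ 6  6 12  8 52]
```

Knob, cap and bystanders are all where they started; cover is locked. Handing in.

```bash
python3 -c "
from rig import ctrl;print(ctrl.finish_job())"
```

```text
the job is handed in; nothing more can be done
None
```

The job is handed in at about 49 s of robot time: the jar's bites and the one stray found are in the cup, the cup is under the locked cover, and the shaker is upright with its cap locked; one risk is that lowering the cup hit the nut bin, with about 68 N vertical (43 N sideways) at the wrist, so the 40 N body-contact limit may have been passed.

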